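# Load the label checker and lower its lid

### The arm

A 6-joint arm with a two-finger parallel gripper is mounted at the origin on a cart in front of the work surface, level with it; the furniture and walls round the work are solid. World frame = base frame: x ahead of the robot, y to its left, z up, the work surface at z = 0. Lengths are in mm, angles in rad, forces in N, time in s.
With the tool pointing down it reaches from about 350 to 875 mm from the base axis. Payload 4.2 kg.
Tool frame: the origin (TCP) lies where the fingers leave the gripper's body, on its centre line; the fingertips stand ahead of it and the grasp point (between the pads) lies 54 mm ahead of it (arm.nose_length is the z of the fingertips in the tool frame, in mm); z points along the fingers, x is the direction in which the jaws open and shut, and the axes are right-handed (so a half turn about z gives the same grasp; the last joint's range is limited). The gripper opens to 85 mm and grips with 20 to 120 N. Pads are 22 mm wide; open, the fingers measure 114 mm over their backs; the gripper's body (76 mm by 85 mm) begins 54 mm behind the grasp point. The pads swing forward as they close: fully open they stand 13 mm farther back than shut.
Start: joints at [-0.923, 0.385, 0.008, 0, -1.194, -0.259], TCP at [236.937, -578.325, 303.912] pointing down, gripper open.
Joint ranges: [-3.14, 3.14], [-1.21, 2.06], [-1.07, 1.41], [-3.16, 2.05], [-2.99, -0.16], [-3.1, 3.1]. Speed limits (rad/s): [2.79, 2.79, 3.14, 3.14, 3.14, 3.14].

### API

Orientations are given as a unit quaternion [x, y, z, w].
In Python, from bench import arm, imaging, job_done gives the robot as it stands.
- The arm moves only by the shell command python3 -m crank 'ROWS' [OPENING]. ROWS is a JSON object of lists of equal length, an entry for each row: "delta_pos": the shift along the tool's x, y, z in m, a list of three; "twist": the turn about the tool's z in rad. In form: {"delta_pos": [[tx, ty, tz], ...], "twist": [twist, ...]}. A call has 1 to 8 rows; each row shifts and turns the commanded pose from where the row before left it, along the tool's axes as they then stand; what a row does not reach is not made up. A row lasts 1/12 s, in which the tool goes at most 41.7 mm and 7.16 degrees, less where a joint would pass 70% of its speed; a pose out of reach is approached as far as the arm can. A call is refused whole if a number of a shift passes 0.0417 or a number of a turn 0.125, either way. A call with a gripper value outside its range is refused whole. OPENING is the opening, from 0 (shut) to 1 (fully open), set as the call begins (- or left out, the last holds). The fingers move at their own pace and stop on an object; the grip force is fixed at half the most. Time passes only in rows, so rows that do not move let the fingers close. It gives the time, the measured TCP pose, the force and the opening at its end, in the units of the state.
- arm.read_state(): the state, without advancing time (a new reading comes with each control period).
- imaging.get_image(name): name is "scene" or "top" or "wrist"; returns (picture, depth): 480x640x3 uint8, blue, green, red; 480x640 float32, mm along the optical axis (not along the pixel's ray), 0 where there is no reading.
- imaging.camera_model(name): a dict with "vfov" (degrees; the focal length in pixels is half the picture's height over the tangent of half this angle, whatever the lens; pixels are square), "cx", "cy" (the principal point, pixels), "T" (4x4, takes a point from camera to world coordinates); the wrist camera has in their place "hand_eye" (4x4, takes a point from camera to tool coordinates, whose origin is the TCP and whose axes are the tool frame's). Camera axes: x right, y up, looking along -z (the intrinsics and any distortion apply to the point x, -y, -z); pixel columns grow to the right and rows downward; lengths in mm; the calibration is good to about 2 mm. A picture is of the moment at which its call begins: read the wrist's pose just before it. camera_model takes no time and is no camera call.
- job_done(): hands the job in, once; it reports no verdict.
The state is a dict: "clock": time; "joints": joint angles; "joint_vel": joint speeds; "joint_efforts": joint torques, N m; "position": TCP position; "ee_rot": TCP orientation; "contact_force": force on the tool from outside, world axes, zero at the start; "wrist_torque": the same for the moment, N m; "gripper_width": finger opening in mm.
Only numpy, scipy, OpenCV 4.12 (cv2) and the standard library are available. Lean on these libraries where they do the work, as an engineer would, in place of code of your own. Each camera call takes 0.05 s, during which the arm holds its last target.

### The job

Set the smallest carton on the bench (not dropping it) flat into the open tray of the label checker, then lower the checker's hinged lid by its bar, gently all the way down, until it rests fully shut, and let go. Leave the other things on the bench where they are.

Things in the scene. Friction and masses are not known exactly. Their poses are not given: they have to be found in the camera images.
- carton: The smallest, flattest carton on the bench: a closed box, 50 (its x) x 60 (its y) x 30 (z) mm, 0.1 to 0.21 kg, lying flat. Origin: centre of its underside, z up.
- checker: The label checker, fixed on the bench: a grey box 150 (its x) x 190 (its y) mm, rim 56 mm above the bench, with an open-topped tray (126 x 166 mm inside, 40 mm deep, walls 12 mm). Origin: centre of its underside. Its -x side, with a small black panel, looks roughly to the robot; the lid is hinged along its far (+x) edge.
- tray (a point): Centre of the tray's floor in the checker, 16 mm above the bench, axes as the checker's. The floor is level.
- hinge (a point): Middle of the lid's hinge line, which runs along the checker's y axis: 70 mm behind the checker's origin (its +x) and 61 mm above the bench. Axes as the checker's.
- lid (a joint): Angle of the lid: 0 is fully shut (level, on its stop), 1.57 upright, 1.75 its rear stop. A flat metal lid, 147 x 190 x 8 mm, 0.3 kg. The hinge is a little stiff: above about 1.35 the lid stays where it is left, below about 1.2 it falls shut by itself if not held, too fast to count as gentle.
- bar (a point): Middle of the lid's bail handle: a round bar, 12 mm thick, free for 90 mm along the checker's y axis. Lid shut: 180 mm in front of the hinge line (checker -x) and 34 mm above it, 26 mm above the lid's top face and 29 mm ahead of its edge. It swings with the lid (upright: 180 mm above the hinge, 34 mm behind). It can be pinched from above at any lid angle and turns between the fingers.
- tall_box: Another carton, 58 x 58 x 75 mm, standing; to be left alone. Origin: centre of its underside.
- screwdriver: A screwdriver lying on the bench, 203 mm long, 27 mm thick; to be left alone. Origin: centre of its underside.
- mouse: A computer mouse, 108 x 62 x 36 mm; to be left alone. Origin: centre of its underside.
Not all that is in view belongs to the job. What is shaped like the carton but green or yellow is not meant.

How it is judged:
By the outcome, as a careful person would: the job done as asked, in the order asked, and still so for the second after the job is handed in, with the robot touching nothing.
It also fails if it takes over 56 s, if anything falls off the work surface, if the arm or the gripper's body presses on something with over 40 N, if the wrist force passes 120 N, or if a joint passes its speed limit or range.

## Working session

There is one attempt and no reset: what is moved stays moved. The work goes in short steps, Python scripts to look and compute and a shell command to move; the robot and the scene stay as the last step left them, time stands still between calls to the robot, and variables do not carry over. Pictures are saved under pics/ and viewed, and the job is handed in when it is done.

```bash
ls; mkdir -p pics
python3 - <<'E'
from bench import arm, imaging
import cv2
print(arm.read_state(), arm.nose_length)
for n in ("scene","top"):
    p,d=imaging.get_image(n); cv2.imwrite(f"pics/{n}0.png",p); 
    import numpy as np; np.save(f"pics/{n}0.npy",d); m=imaging.camera_model(n); print(n,m)
print(imaging.camera_model("wrist"))
E
```

```text
pics
{'clock': 0.0, 'joints': array([-9.23410005e-01,  3.85581381e-01,  6.66036628e-03, -4.69473707e-04,
       -1.19399695e+00, -2.58573817e-01]), 'joint_vel': array([-0.00115547, -0.00027695,  0.00078438,  0.00035618, -0.00026067,
       -0.00049404]), 'joint_efforts': array([ 2.12126586e-03, -3.92289841e+01,  1.88402027e+01,  4.18641955e+00,
       -4.63300094e-03, -1.46679093e-05]), 'position': array([ 236.78496958, -577.97079865,  302.82431942]), 'ee_rot': array([ 5.57256553e-01,  8.30339666e-01,  5.52410581e-04, -9.31548065e-04]), 'contact_force': array([ 0.41403222, -0.17078662, -0.56699161]), 'wrist_torque': array([ 0.00867526, -0.02351424,  0.02932264]), 'gripper_width': 85.29327553675594} 72.6
scene {'vfov': 43.766485834228256, 'cx': 327.0847462467161, 'cy': 228.19758447609453, 'T': array([[ 8.16590355e-01,  2.91792909e-01, -4.98033222e-01,
        -2.48655799e+02],
       [-5.76887529e-01,  4.41739591e-01, -6.87071257e-01,
        -1.26392417e+03],
       [ 1.95184713e-02,  8.48364917e-01,  5.29051980e-01,
         9.02170654e+02],
       [ 0.00000000e+00,  0.00000000e+00,
[... 210 characters left out ...]
825e+02],
       [-9.99896139e-01, -1.37481045e-02,  4.32451655e-03,
        -2.01954980e+02],
       [ 3.00285537e-03,  9.47404656e-02,  9.95497477e-01,
         1.25141823e+03],
       [ 0.00000000e+00,  0.00000000e+00,  0.00000000e+00,
         1.00000000e+00]])}
{'vfov': 66.48245064348873, 'cx': 323.13872944406984, 'cy': 237.75357481854672, 'hand_eye': array([[ 9.99999702e-01, -6.74332679e-04, -3.75187652e-04,
         1.53772903e+00],
       [-7.56507019e-04, -9.52607726e-01, -3.04200507e-01,
        -7.78116692e+01],
       [-1.52274313e-04,  3.04200700e-01, -9.52607952e-01,
        -7.00555345e+01],
       [ 0.00000000e+00,  0.00000000e+00,  0.00000000e+00,
         1.00000000e+00]])}
```

View pics/scene0.png

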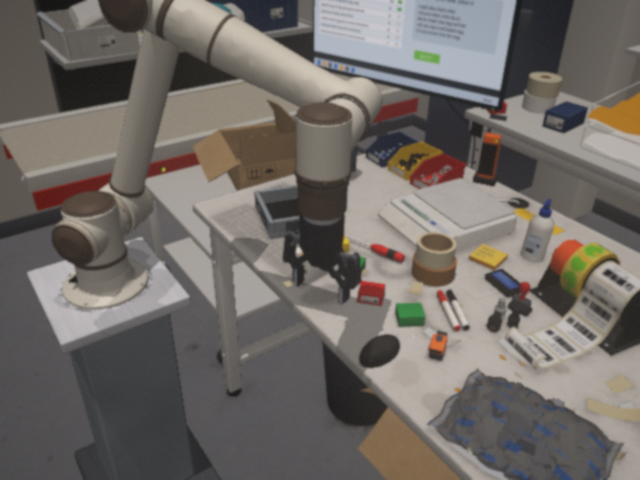

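View pics/top0.png

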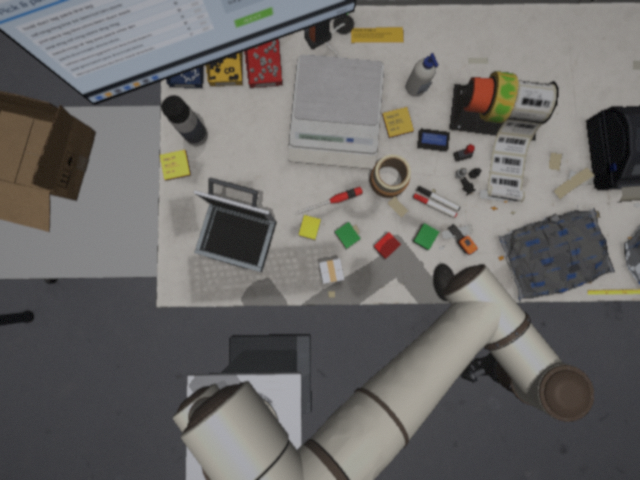

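The scene view shows the arm over the bench. The top view shows the checker near (235,230), a red box at (387,245), green boxes at (347,235) and (425,237), a yellow box at (310,228) and a white/orange box at (330,270). I'll enlarge the crops.

Run:
```python
import cv2
p=cv2.imread("pics/top0.png"); cv2.imwrite("pics/top0c.png",cv2.resize(p[160:310,170:490],None,fx=2.5,fy=2.5,interpolation=cv2.INTER_CUBIC))
p=cv2.imread("pics/scene0.png"); cv2.imwrite("pics/scene0c.png",cv2.resize(p[170:370,240:480],None,fx=3,fy=3,interpolation=cv2.INTER_CUBIC))
```

```text
(no output)
```

View pics/top0c.png

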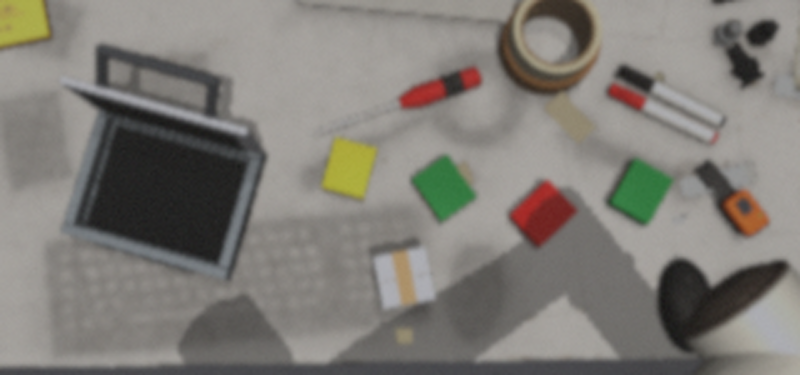

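View pics/scene0c.png

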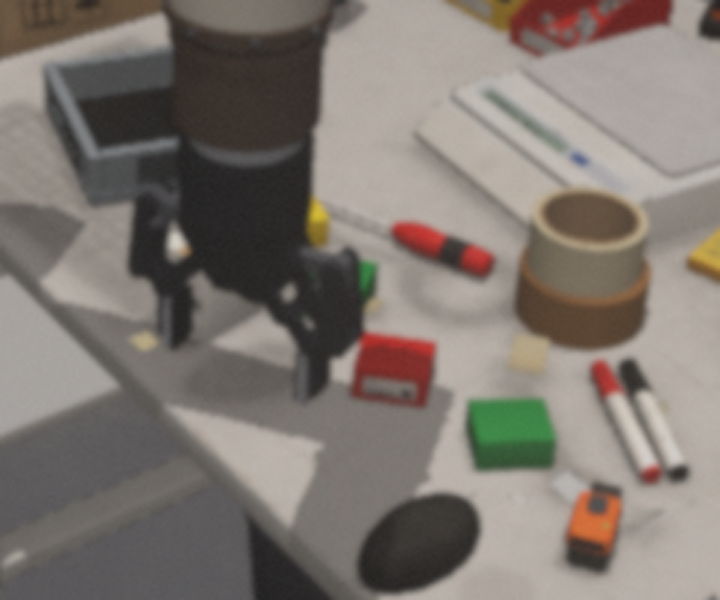

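```bash
cat > h.py <<'E'
import numpy as np, cv2
from bench import arm, imaging
from scipy.spatial.transform import Rotation as R
def T_of(name,st=None):
    m=imaging.camera_model(name)
    if name=="wrist":
        T=np.eye(4);T[:3,:3]=R.from_quat(st["ee_rot"]).as_matrix();T[:3,3]=st["position"];return m,T@m["hand_eye"]
    return m,m["T"]
def rays(name,uv,st=None):
    m,T=T_of(name,st);f=240/np.tan(np.radians(m["vfov"]/2))
    uv=np.atleast_2d(uv).astype(float)
    d=np.c_[(uv[:,0]-m["cx"])/f,-(uv[:,1]-m["cy"])/f,-np.ones(len(uv))]
    return T[:3,3],d@T[:3,:3].T   # scaled so depth multiplies
def on_plane(name,uv,z,st=None):
    o,d=rays(name,uv,st);return o+d*((z-o[2])/d[:,2])[:,None]
def from_depth(name,uv,dep,st=None):
    o,d=rays(name,uv,st);uv=np.atleast_2d(uv).astype(int)
    return o+d*dep[uv[:,1],uv[:,0]][:,None]
def tri(l):
    A=np.zeros((3,3));b=np.zeros(3)
    for o,d in l:
        d=d.ravel()/np.linalg.norm(d);P=np.eye(3)-np.outer(d,d);A+=P;b+=P@o
    x=np.linalg.solve(A,b);return x,[np.linalg.norm(np.cross(x-o,d.ravel()/np.linalg.norm(d))) for o,d in l]
E
python3 - <<'E'
from h import *
p=cv2.imread("pics/top0.png");d=np.load("pics/top0.npy");hsv=cv2.cvtColor(p,cv2.COLOR_BGR2HSV)
m=imaging.camera_model("top");print([k for k in m])
for nm,lo,hi in (("red1",(0,120,60),(8,255,255)),("red2",(172,120,60),(180,255,255)),("green",(50,100,50),(85,255,255)),("yel",(22,120,80),(35,255,255))):
    k=cv2.inRange(hsv,lo,hi)
    n,l,s,c=cv2.connectedComponentsWithStats(k)
    for i in range(1,n):
        if s[i,4]<60 or not(200<s[i,1]<280):continue
        uv=np.argwhere(l==i)[:,::-1];P=from_depth("top",uv,d);z=np.median(P[:,2])
        r=cv2.minAreaRect(on_plane("top",uv,z)[:,:2].astype(np.float32))
        print(nm,c[i].round(1),s[i,4],"z",z.round(1),np.round(r[0],1),np.round(r[1],1),round(r[2],1))
for uv in [(330,270),(387,245),(235,240),(235,250),(220,240),(215,255),(236,268),(350,260),(290,250),(440,280)]:
    print(uv,from_depth("top",uv,d).round(1))
E
```

```text
['vfov', 'cx', 'cy', 'T']
red1 [386.5 244.9] 356 z 30.5 [ 506.5 -406.2] [47.4 58.3] 43.6
green [347.  234.8] 321 z 30.7 [ 536.3 -296.4] [55.5 45.9] 33.9
green [425.8 236.1] 345 z 30.7 [ 529.5 -518.4] [47.2 58.6] 58.6
yel [309.1 226.9] 349 z 30.4 [ 560.4 -189.6] [48.1 58.9] 73.2
(330, 270) [[ 436.9 -245.    75.1]]
(387, 245) [[ 506.  -408.7   27.7]]
(235, 240) [[527.   21.6  17.6]]
(235, 250) [[498.5  21.4  17.9]]
(220, 240) [[527.3  63.3  21.6]]
(215, 255) [[482.7  68.9  58. ]]
(236, 268) [[448.1  21.9  -1.5]]
(350, 260) [[ 466.3 -305.6    1.8]]
(290, 250) [[ 497.4 -133.7    3.3]]
(440, 280) [[ 405.7 -551.6   37. ]]
```

```bash
python3 -m crank '{"delta_pos":[[0.0057,0.0315,0.009],[0.0057,0.0315,0.009],[0.0057,0.0315,0.009],[0.0057,0.0315,0.009],[0.0057,0.0315,0.009],[0.0057,0.0315,0.009],[0.0057,0.0315,0.009],[0.0057,0.0315,0.009]],"twist":[0,0,0,0,0,0,0,0]}' 1
```

```text
clock: 0.77
position: [453.8, -439.4, 231.0]
ee_rot: [0.557, 0.83, 0.0, -0.001]
contact_force: [0.6, -0.9, 0.2]
gripper_width: 85.4
```

```bash
python3 -m crank '{"delta_pos":[[0.005,0.031,0.01],[0.005,0.031,0.01],[0,0,0],[0,0,0],[0,0,0],[0,0,0],[0,0,0],[0,0,0]],"twist":[0,0,0.12,0.12,0.12,0.12,0.12,0.12]}' && python3 -m crank '{"delta_pos":[[0,0,0],[0,0,0],[0,0,0],[0,0,0],[0,0,0]],"twist":[0.12,0.12,0.12,0.12,0]}'
python3 - <<'E'
from h import *
st=arm.read_state();p,d=imaging.get_image("wrist");cv2.imwrite("pics/w1.png",p);np.save("pics/w1.npy",d);np.save("pics/w1st.npy",st,allow_pickle=True)
print(st["joints"].round(2),st["position"],R.from_quat(st["ee_rot"]).as_matrix().round(3))
hsv=cv2.cvtColor(p,cv2.COLOR_BGR2HSV);k=cv2.inRange(hsv,(0,120,40),(8,255,255))|cv2.inRange(hsv,(172,120,40),(180,255,255))
n,l,s,c=cv2.connectedComponentsWithStats(k)
for i in range(1,n):
    if s[i,4]<400:continue
    uv=np.argwhere(l==i)[:,::-1];P=from_depth("wrist",uv,d,st);z=np.percentile(P[:,2],60)
    t=np.abs(P[:,2]-z)<4
    r=cv2.minAreaRect(P[t][:,:2].astype(np.float32));print(c[i],s[i,4],z,r, cv2.minAreaRect(uv[t].astype(np.float32)))
E
```

```text
clock: 1.43
position: [506.2, -407.6, 211.2]
ee_rot: [0.816, 0.578, -0.0, -0.001]
contact_force: [0.6, -0.9, -0.7]
gripper_width: 85.3
clock: 1.85
position: [506.2, -407.7, 211.3]
ee_rot: [0.929, 0.37, -0.0, -0.001]
contact_force: [-0.1, 0.3, 0.0]
gripper_width: 85.3
[-0.43  0.5  -0.05 -0.   -1.02 -1.95] [ 506.18841133 -407.68190079  211.28035183] [[ 0.727  0.687 -0.001]
 [ 0.687 -0.727  0.001]
 [-0.    -0.001 -1.   ]]
[322.65519591 230.31311755] 5870 30.076238871013306 ((505.65093994140625, -406.52508544921875), (49.60356903076172, 60.139163970947266), 42.59910583496094) ((323.5, 233.0), (71.0, 80.0), 0.0)
[577.28222731 226.12700229] 2622 23.579049555760115 ((642.1484985351562, -272.1745300292969), (21.226036071777344, 52.54840087890625), 20.31500816345215) ((582.95947265625, 226.7567901611328), (29.41065216064453, 77.53717041015625), 35.53767776489258)
[532.05331882 291.74972797] 919 23.795133716163615 ((661.5234985351562, -328.9708557128906), (20.320327758789062, 22.66724395751953), 15.677738189697266) ((536.0000610351562, 294.5000305175781), (28.174455642700195, 27.72724151611328), 26.56505012512207)
[353.08249497 404.67404427] 994 15.920329514791137 ((640.3720092773438, -508.3541259765625), (42.5673713684082, 15.468788146972656), 63.600521087646484) ((353.55963134765625, 406.5321350097656), (15.516786575317383, 47.69975280761719), 73.3007583618164)
```

View pics/w1.png

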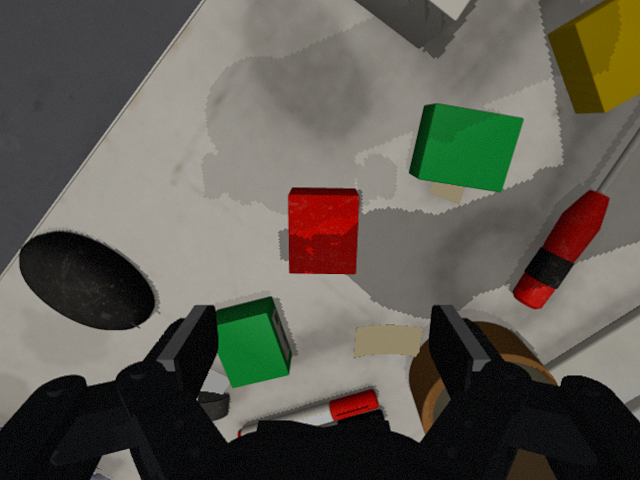

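The wrist view shows the red carton at about (323,232), squared up with the jaws, top at z=30 and 50x60 mm. That agrees with the top view to within 1 mm. I'll descend.

```bash
python3 -m crank '{"delta_pos":[[0.0005,-0.001,0.033],[0,0,0.033],[0,0,0.033],[0,0,0.02],[0,0,0.01],[0,0,0.008],[0,0,0],[0,0,0]],"twist":[0.01,0.01,0,0,0,0,0,0]}' 1 && python3 -m crank '{"delta_pos":[[0,0,0],[0,0,0],[0,0,0],[0,0,0],[0,0,0],[0,0,0],[0,0,0],[0,0,0]],"twist":[0,0,0,0,0,0,0,0]}' 0
```

```text
clock: 2.57
position: [506.8, -407.2, 75.8]
ee_rot: [0.932, 0.362, 0.0, 0.001]
contact_force: [0.1, 0.6, 0.9]
gripper_width: 85.8
clock: 3.23
position: [506.9, -407.2, 76.6]
ee_rot: [0.932, 0.362, 0.001, 0.001]
contact_force: [-0.5, 1.8, 5.9]
gripper_width: 49.1
```

```bash
python3 -m crank '{"delta_pos":[[0,0,-0.005],[0,0,-0.015],[0,0,-0.03],[0,0,-0.035],[0,0,-0.035],[0,0,-0.02],[0,0,0],[0,0,0]],"twist":[0,0,0,0,0,0,0,0]}' 0
python3 - <<'E'
from h import *
st=arm.read_state()
p,d=imaging.get_image("top");cv2.imwrite("pics/top1.png",p);np.save("pics/top1.npy",d)
q,e=imaging.get_image("scene");cv2.imwrite("pics/scene1.png",q);np.save("pics/scene1.npy",e)
a=cv2.resize(p[160:300,170:350],None,fx=4.4,fy=4.2,interpolation=cv2.INTER_CUBIC);cv2.imwrite("pics/top1c.png",a)
b=cv2.resize(q[120:360,160:480],None,fx=2.5,fy=2.5,interpolation=cv2.INTER_CUBIC);cv2.imwrite("pics/scene1c.png",b)
# height map of checker
o,_=rays("top",(0,0))
uv=np.array([(u,v) for v in range(170,285) for u in range(180,290)])
P=from_depth("top",uv,d)
z=P[:,2].reshape(115,110)
v=np.clip(z,0,250);cv2.imwrite("pics/h1.png",cv2.resize(v.astype(np.uint8),None,fx=5,fy=5,interpolation=cv2.INTER_NEAREST))
E
```

```text
clock: 3.9
position: [506.0, -406.5, 215.6]
ee_rot: [0.932, 0.361, 0.001, 0.0]
contact_force: [-0.2, 0.7, -4.0]
gripper_width: 48.9
```

View pics/top1c.png

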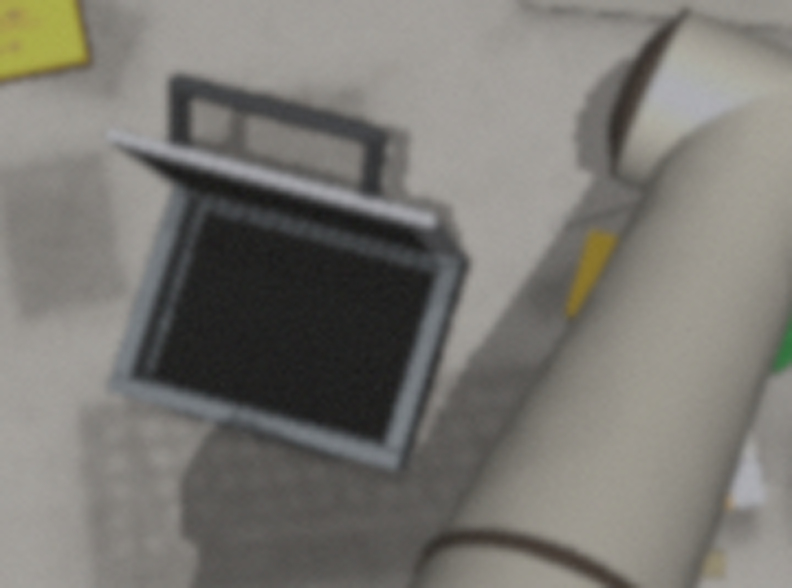

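View pics/scene1c.png

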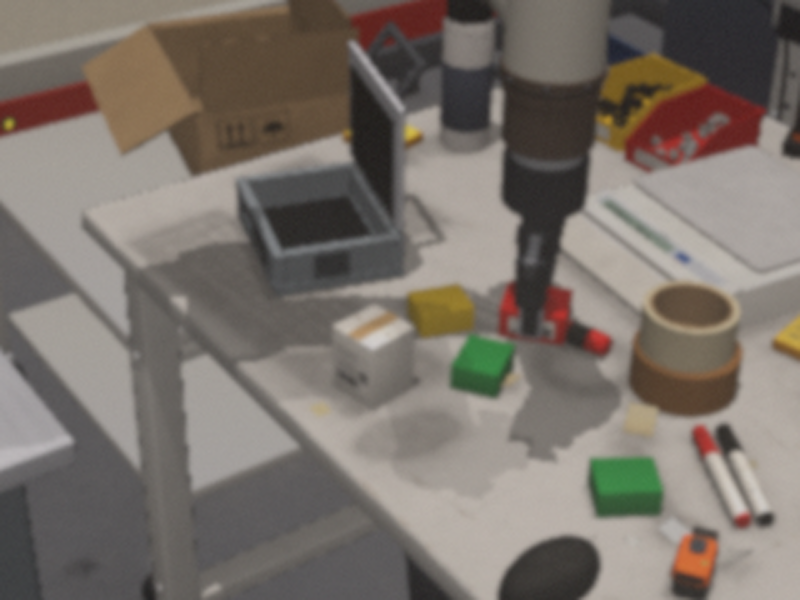

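View pics/h1.png

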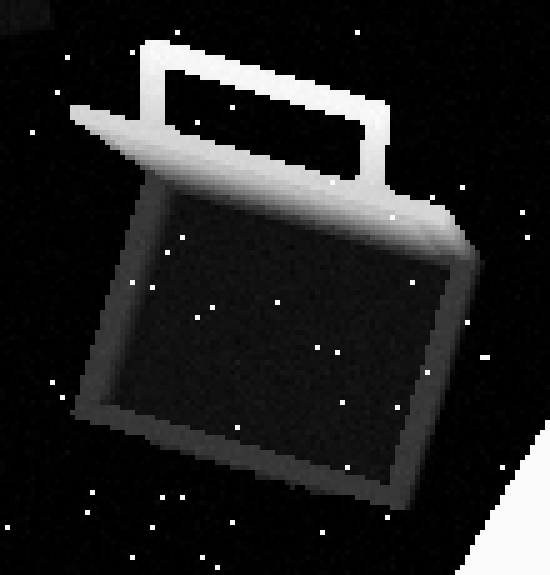

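The views show the carton held at scene crop (535,305), the checker open with its lid near upright, and the bar behind the lid. The depth map is clean, so I'll fit the checker from it.

```bash
cat > chk.py <<'E'
from h import *
d=np.load("pics/top1.npy")
uv=np.array([(u,v) for v in range(170,285) for u in range(180,290)])
P=from_depth("top",uv,d)
z=P[:,2]
fl=(z>12)&(z<21)
def big(mask):
    n,l,s,c=cv2.connectedComponentsWithStats(mask.reshape(115,110).astype(np.uint8));i=1+np.argmax(s[1:,4]);return (l==i).ravel()
f=big(fl);rm=big((z>50)&(z<60))
print("floor z",np.median(z[f]),"rim z",np.median(z[rm]),f.sum(),rm.sum())
print("floor rect",cv2.minAreaRect(P[f][:,:2].astype(np.float32)))
print("rim rect",cv2.minAreaRect(P[rm][:,:2].astype(np.float32)))
b=big(z>215);print("handle",b.sum(),"zmax",np.percentile(z[b],[50,90,98]))
top=b&(z>226)
Q=P[top];print("bar rect",cv2.minAreaRect(Q[:,:2].astype(np.float32)),Q.mean(0),np.median(Q[:,2]))
E
python3 chk.py
```

```text
floor z 16.95218084787973 rim z 55.672064899644965 2320 757
floor rect ((535.4978637695312, 19.25043487548828), (161.7703399658203, 126.42619323730469), 73.3204574584961)
rim rect ((530.5389404296875, 17.23778533935547), (191.35011291503906, 141.76878356933594), 73.3973617553711)
handle 371 zmax [244.71030355 248.28051851 249.7383937 ]
bar rect ((551.5140380859375, -96.64707946777344), (343.2029724121094, 70.17871856689453), 48.515106201171875) [629.79016909 -14.14375353 246.53529733] 245.22452847980958
```

```bash
cat >> chk.py <<'E'
C=np.array([534.5,16.1]);ex=np.array([np.cos(np.radians(-16.6)),np.sin(np.radians(-16.6))]);ey=np.array([-ex[1],ex[0]])
L=np.c_[(P[:,:2]-C)@ex,(P[:,:2]-C)@ey,z]
s=(z>215)&(z<262)&(np.abs(L[:,1])<60)&(L[:,0]>60)
bb=L[s];t=bb[bb[:,0]>np.percentile(bb[:,0],50)]
for lo in range(70,125,4):
    k=bb[(bb[:,0]>=lo)&(bb[:,0]<lo+4)]
    if len(k):print(lo,len(k),np.median(k[:,2]).round(1),k[:,1].min().round(0),k[:,1].max().round(0))
rimL=L[rm];print("rim L",rimL.min(0),rimL.max(0))
# lid plane
s=(z>75)&(z<205)&(np.abs(L[:,1])<80)&(L[:,0]>40)&(L[:,0]<110);k=L[s]
for lo in range(75,205,15):
    q=k[(k[:,2]>=lo)&(k[:,2]<lo+15)]
    if len(q):print("lid z",lo,np.percentile(q[:,0],[5,50,95]).round(1),len(q))
E
python3 chk.py
```

```text
floor z 16.95218084787973 rim z 55.672064899644965 2320 757
floor rect ((535.4978637695312, 19.25043487548828), (161.7703399658203, 126.42619323730469), 73.3204574584961)
rim rect ((530.5389404296875, 17.23778533935547), (191.35011291503906, 141.76878356933594), 73.3973617553711)
handle 371 zmax [244.71030355 248.28051851 249.7383937 ]
bar rect ((551.5140380859375, -96.64707946777344), (343.2029724121094, 70.17871856689453), 48.515106201171875) [629.79016909 -14.14375353 246.53529733] 245.22452847980958
70 10 215.6 -51.0 56.0
74 11 217.9 -59.0 59.0
78 18 221.0 -58.0 60.0
82 16 225.4 -58.0 59.0
86 18 229.6 -60.0 59.0
90 22 233.9 -59.0 60.0
94 33 240.9 -59.0 60.0
98 95 245.9 -59.0 60.0
102 89 247.0 -60.0 58.0
106 56 245.3 -59.0 59.0
rim L [-75.00802966 -95.71603717  50.08703948] [66.76755388 95.63430113 59.97786664]
lid z 75 [63.  63.2 63.7] 30
lid z 90 [63.  63.2 63.6] 36
lid z 105 [62.9 63.2 63.7] 35
lid z 120 [62.9 63.2 63.4] 36
lid z 135 [62.9 63.2 63.5] 42
lid z 150 [62.8 63.2 63.6] 37
lid z 165 [62.9 63.2 63.5] 45
lid z 180 [62.9 64.3 65.8] 107
lid z 195 [65.3 65.6 65.9] 23
```

Fit result: yaw -16.6°, centre (534.5, 16.1), rim 55.7, floor about 16.9. The lid is upright, with the bar at local x=104, z=241, which matches the description. I'll twist the carton into line and carry it over.

```bash
python3 -m crank '{"delta_pos":[[0,0,0],[0,0,0],[0,0,0],[0,0,0],[0,0,0],[0.015,-0.004,0],[0.025,-0.006,0],[0.033,-0.009,0]],"twist":[-0.1086,-0.1086,-0.1086,-0.1086,-0.1086,0,0,0]}' && python3 -m crank '{"delta_pos":[[0.034,-0.009,0],[0.034,-0.009,0],[0.034,-0.009,0],[0.034,-0.009,0],[0.034,-0.009,0],[0.034,-0.009,0],[0.034,-0.008,0],[0.034,-0.009,0]],"twist":[0,0,0,0,0,0,0,0]}'
python3 - <<'E'
from h import *
st=arm.read_state();M=R.from_quat(st["ee_rot"]).as_matrix();print(np.degrees(np.arctan2(M[1,0],M[0,0])),M.T@(np.array([523,19.5,215])-st["position"]),M[:,2])
E
```

```text
clock: 4.67
position: [507.5, -331.6, 211.8]
ee_rot: [0.802, 0.597, -0.001, -0.002]
contact_force: [0.2, 0.8, -2.6]
gripper_width: 48.7
clock: 5.33
position: [516.6, -48.9, 212.8]
ee_rot: [0.801, 0.598, -0.002, -0.001]
contact_force: [1.6, -0.4, -2.6]
gripper_width: 48.7
73.46698454029269 [ 67.36054513 -13.37897578  -2.22412669] [-4.44061810e-03 -5.52792747e-04 -9.99989988e-01]
```

```bash
python3 -m crank '{"delta_pos":[[0.028,-0.005,0],[0.022,-0.005,0],[0.014,-0.003,0],[0,0,0],[0,0,0],[0,0,0]],"twist":[0,0,0,0,0,0]}'
python3 - <<'E'
from h import *
st=arm.read_state();M=R.from_quat(st["ee_rot"]).as_matrix();print(np.degrees(np.arctan2(M[1,0],M[0,0])),M.T@(np.array([523,19.5,92.6])-st["position"]),M[:,2])
p,d=imaging.get_image("wrist");cv2.imwrite("pics/w2.png",p)
p,d=imaging.get_image("scene");cv2.imwrite("pics/s2.png",p)
E
```

```text
clock: 5.83
position: [522.9, 14.1, 213.6]
ee_rot: [0.801, 0.598, -0.001, -0.001]
contact_force: [0.1, 0.4, -1.9]
gripper_width: 49.2
73.46689561734236 [  5.42831742  -1.08151331 120.98778787] [-3.07699169e-03 -8.54539099e-04 -9.99994901e-01]
```

View pics/w2.png

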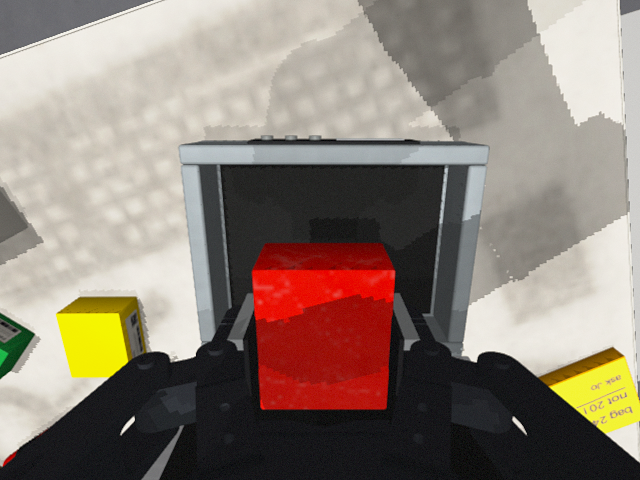

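View pics/s2.png

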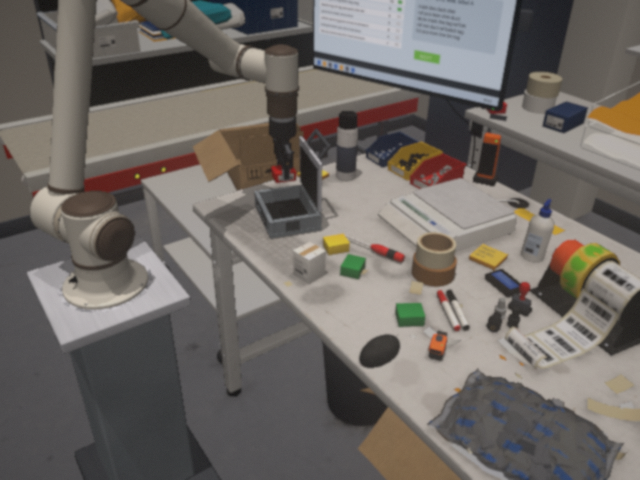

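The wrist view shows the carton, at (323,330), centred over the tray and square to it. I'll lower it.

```bash
python3 -m crank '{"delta_pos":[[0.005,-0.001,0.02],[0,0,0.03],[0,0,0.03],[0,0,0.02],[0,0,0.01],[0,0,0.002],[0,0,0],[0,0,0]],"twist":[0,0,0,0,0,0,0,0]}'; python3 -m crank '{"delta_pos":[[0,0,0.002],[0,0,0.002],[0,0,0.002],[0,0,0]],"twist":[0,0,0,0]}'
```

```text
clock: 6.6
position: [525.0, 19.7, 104.1]
ee_rot: [0.801, 0.598, 0.001, 0.001]
contact_force: [0.2, -0.5, -1.6]
gripper_width: 48.7
clock: 6.93
position: [524.0, 19.7, 97.0]
ee_rot: [0.801, 0.598, 0.0, 0.0]
contact_force: [-0.4, -0.9, -1.4]
gripper_width: 49.0
```

```bash
python3 -m crank '{"delta_pos":[[0,0,0.001],[0,0,0.001],[0,0,0.001],[0,0,0]],"twist":[0,0,0,0]}';python3 -m crank '{"delta_pos":[[0,0,0.001],[0,0,0]],"twist":[0,0]}'
```

```text
clock: 7.27
position: [524.0, 19.7, 93.7]
ee_rot: [0.801, 0.598, -0.0, -0.0]
contact_force: [0.5, 0.1, -1.7]
gripper_width: 49.1
clock: 7.43
position: [524.0, 19.7, 92.7]
ee_rot: [0.801, 0.598, -0.0, -0.0]
contact_force: [-0.1, -0.1, -3.4]
gripper_width: 48.6
```

```bash
python3 -m crank '{"delta_pos":[[0,0,0.001],[0,0,0]],"twist":[0,0]}';python3 -m crank '{"delta_pos":[[0,0,0.001],[0,0,0]],"twist":[0,0]}'
```

```text
clock: 7.6
position: [524.1, 19.7, 92.6]
ee_rot: [0.801, 0.598, -0.0, 0.0]
contact_force: [-1.6, 0.7, 4.2]
gripper_width: 48.8
clock: 7.77
position: [524.0, 19.7, 92.5]
ee_rot: [0.801, 0.598, 0.0, 0.0]
contact_force: [-4.7, 0.4, 10.3]
gripper_width: 49.2
```

Contact at z=92.6, as predicted. I'll release and rise.

```bash
python3 -m crank '{"delta_pos":[[0,0,-0.001],[0,0,0],[0,0,0],[0,0,0],[0,0,0],[0,0,0]],"twist":[0,0,0,0,0,0]}' 1; python3 -m crank '{"delta_pos":[[0,0,-0.005],[0,-0.001,-0.015],[0,-0.001,-0.03],[0,0,-0.04],[0,0,-0.04],[0,0,-0.04],[0,0,-0.03],[0,0,0]],"twist":[0,0,0,0,0,0,0,0]}' 1
python3 - <<'E'
from h import *
st=arm.read_state();p,d=imaging.get_image("wrist");cv2.imwrite("pics/w3.png",p)
p,d=imaging.get_image("scene");cv2.imwrite("pics/s3.png",p[150:270,200:360].repeat(5,0).repeat(5,1))
E
```

```text
clock: 8.27
position: [524.1, 19.7, 91.7]
ee_rot: [0.801, 0.598, -0.0, -0.0]
contact_force: [-0.4, -0.0, 0.4]
gripper_width: 85.6
clock: 8.93
position: [524.8, 20.6, 300.0]
ee_rot: [0.801, 0.599, 0.007, 0.003]
contact_force: [0.5, -0.7, 0.3]
gripper_width: 85.0
```

View pics/w3.png

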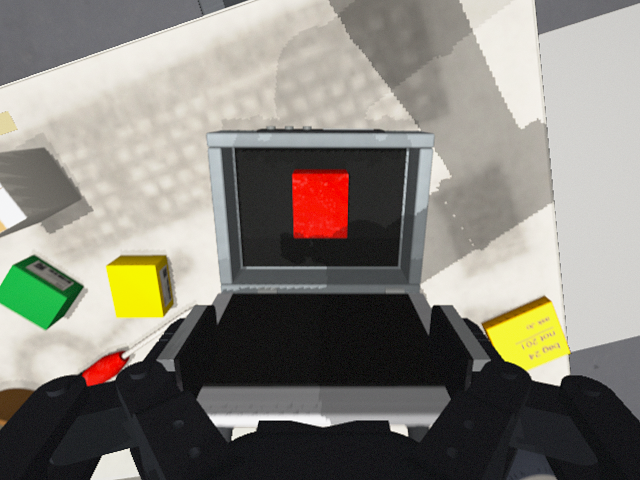

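View pics/s3.png

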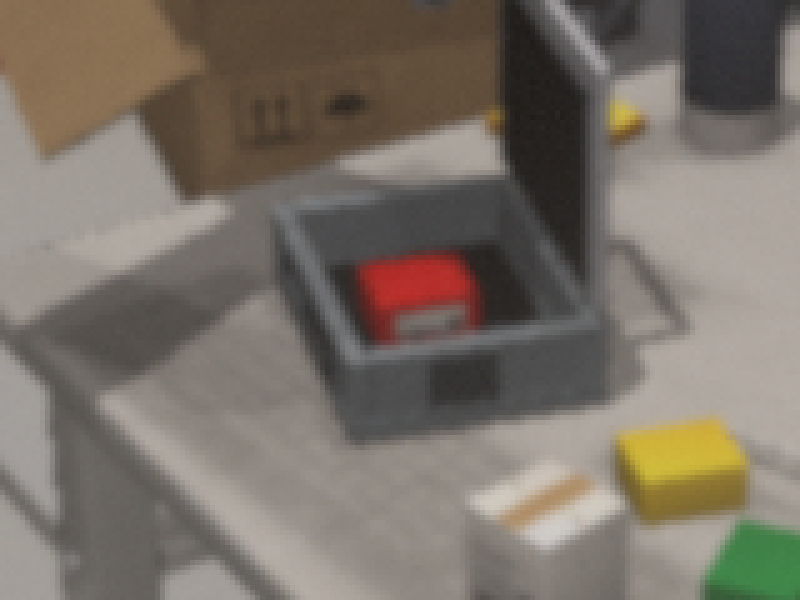

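The carton lies flat and square in the tray, at wrist (320,205), clear of the walls. Next I'll go to the bar: rise, twist -90° and move 115 mm along checker +x.

```bash
python3 -m crank '{"delta_pos":[[0,0,-0.01],[0,0,-0.02],[0,0,-0.02],[0,0,-0.01],[0,0,0],[0,0,0],[0,0,0],[0,0,0]],"twist":[-0.121,-0.121,-0.121,-0.121,-0.121,-0.121,-0.121,-0.121]}' 1; python3 -m crank '{"delta_pos":[[0,0,0],[0,0,0],[0,0,0],[0,0,0],[0,0,0],[0,0,0],[0,0,0]],"twist":[-0.121,-0.121,-0.121,-0.121,-0.121,0,0]}' 1
python3 - <<'E'
from h import *
st=arm.read_state();M=R.from_quat(st["ee_rot"]).as_matrix();print(np.degrees(np.arctan2(M[1,0],M[0,0])),M.T@(np.array([634.2,-13.6,295])-st["position"]),M[:,2],st["joints"].round(2))
p,d=imaging.get_image("wrist");cv2.imwrite("pics/w4.png",p)
np.save("pics/w4d.npy",d);np.save("pics/w4st.npy",st)
p,d=imaging.get_image("top");cv2.imwrite("pics/t4.png",p)
E
```

```text
clock: 9.7
position: [521.5, 20.2, 349.9]
ee_rot: [0.428, 0.904, -0.001, -0.002]
contact_force: [0.5, -0.6, 0.3]
gripper_width: 85.6
clock: 10.28
position: [521.7, 20.2, 350.4]
ee_rot: [0.144, 0.99, -0.001, -0.001]
contact_force: [-0.7, 0.0, 0.9]
gripper_width: 85.3
163.42808018214143 [-117.58687705   -0.24919586   55.07210782] [-3.08242208e-03 -7.55316803e-04 -9.99994964e-01] [ 0.35  0.18 -0.16 -0.   -1.23 -0.64]
```

View pics/w4.png

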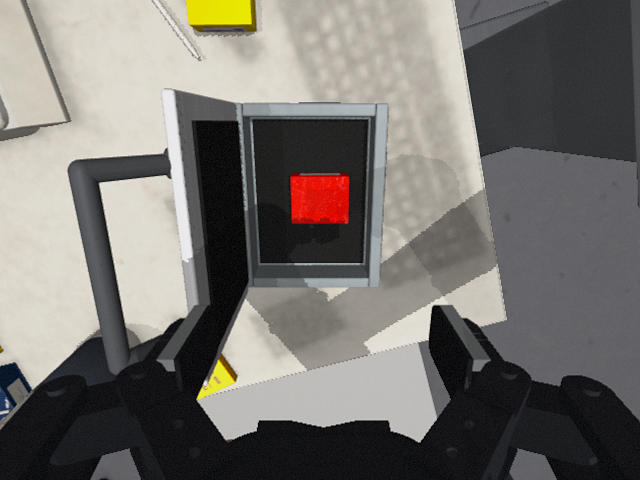

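The wrist view shows the bar from about (82,180) to (115,340), the lid on edge and the carton flat in the tray. I'll measure the bar from this second view.

Run:
```python
from h import *
d=np.load("pics/w4d.npy");st=np.load("pics/w4st.npy",allow_pickle=True).item()
C=np.array([534.5,16.1]);ex=np.array([np.cos(np.radians(-16.6)),np.sin(np.radians(-16.6))]);ey=np.array([-ex[1],ex[0]])
uv=np.array([(u,v) for v in range(150,340,1) for u in range(65,135)])
P=from_depth("wrist",uv,d,st);L=np.c_[(P[:,:2]-C)@ex,(P[:,:2]-C)@ey,P[:,2]]
k=L[(P[:,2]>222)&(P[:,2]<262)]
for y in range(-70,71,10):
    q=k[np.abs(k[:,1]-y)<4]
    if len(q):
        b=q[q[:,2]>np.percentile(q[:,2],80)]; print(y,np.median(b,0).round(1),np.percentile(q[:,0],[5,95]).round(1))
```

```text
-60 [101.1 -57.  244.7] [ 85.3 102.8]
-50 [101.5 -50.1 246.9] [ 85.4 104.6]
-40 [101.7 -40.2 247.2] [ 96.1 105.3]
-30 [101.5 -30.3 247.2] [ 96.3 105.4]
-20 [101.7 -20.  247.2] [ 96.2 105.4]
-10 [101.5 -10.3 247.2] [ 96.2 105.2]
0 [101.6  -0.4 247.2] [ 96.2 105.3]
10 [101.6   9.7 247.2] [ 96.1 105.3]
20 [101.4  19.5 247.2] [ 96.2 105.5]
30 [101.7  29.9 247.1] [ 96.  105.3]
40 [101.2  36.5 246.7] [ 96.  103.8]
```

The bar centre is at local x≈102.5, z≈241, and the top view agrees. I'll move over it.

```bash
python3 -m crank '{"delta_pos":[[-0.015,0,0],[-0.03,0,0],[-0.035,0,0],[-0.025,0,0],[-0.011,0,0],[0,0,0],[0,0,0],[0,0,0]],"twist":[0,0,0,0,0,0,0,0]}' 1
python3 - <<'E'
from h import *
st=arm.read_state();M=R.from_quat(st["ee_rot"]).as_matrix();print(np.degrees(np.arctan2(M[1,0],M[0,0])),M.T@(np.array([632.7,-13.2,295])-st["position"]))
p,d=imaging.get_image("wrist");cv2.imwrite("pics/w5.png",p)
E
```

```text
clock: 11.05
position: [632.8, -12.4, 351.7]
ee_rot: [0.143, 0.99, -0.0, -0.0]
contact_force: [0.8, 0.6, -0.2]
gripper_width: 85.5
163.57267560780724 [-0.16853356 -0.81325855 56.67340327]
```

View pics/w5.png

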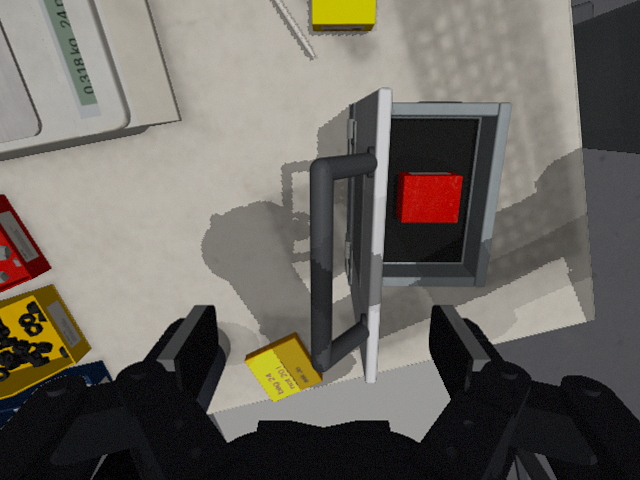

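The bar is centred between the jaws, at column 322. I'll descend and close.

```bash
python3 -m crank '{"delta_pos":[[0,-0.001,0.012],[0,0,0.018],[0,0,0.015],[0,0,0.008],[0,0,0.003],[0,0,0],[0,0,0]],"twist":[0,0,0,0,0,0,0]}' 1; python3 -m crank '{"delta_pos":[[0,0,0],[0,0,0],[0,0,0],[0,0,0],[0,0,0],[0,0,0],[0,0,0],[0,0,0]],"twist":[0,0,0,0,0,0,0,0]}' 0
python3 - <<'E'
from h import *
p,d=imaging.get_image("wrist");cv2.imwrite("pics/w6.png",p)
E
```

```text
clock: 11.68
position: [633.3, -13.3, 297.0]
ee_rot: [0.142, 0.99, 0.0, 0.001]
contact_force: [0.2, -1.1, 0.6]
gripper_width: 85.2
clock: 12.35
position: [633.3, -13.5, 296.2]
ee_rot: [0.143, 0.99, -0.0, 0.0]
contact_force: [0.2, -0.1, 0.9]
gripper_width: 10.1
```

View pics/w6.png

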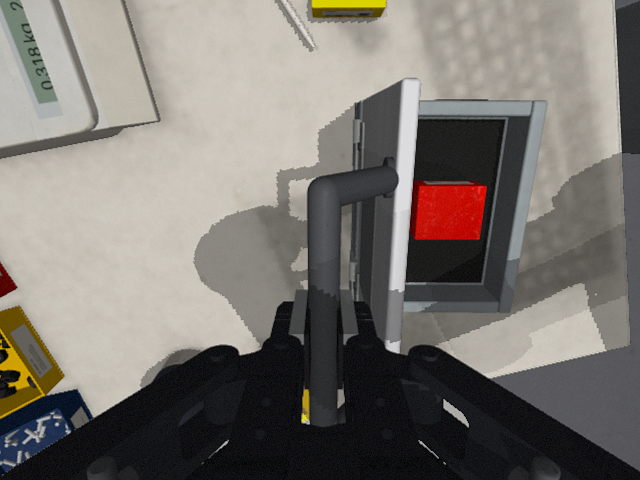

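Gripped. I'll work out the arc increments (tool x = checker -x, tool z = down).

Run:
```python
import numpy as np
r=183.2;ph=np.radians(np.arange(100.4,10,-1.5))
x=r*np.cos(ph);z=-r*np.sin(ph)
for i in range(0,len(ph)-1,8):
    print(round(np.degrees(ph[i]),1),[(round(a,1),round(b,1)) for a,b in zip(np.diff(x)[i:i+8],np.diff(z)[i:i+8])], "TCP targets end x_local",round(70-x[min(i+8,len(x)-1)],1),"z",round(61-z[min(i+8,len(x)-1)]+55,1))
```

```text
100.4 [(np.float64(4.7), np.float64(-0.8)), (np.float64(4.7), np.float64(-0.7)), (np.float64(4.8), np.float64(-0.6)), (np.float64(4.8), np.float64(-0.4)), (np.float64(4.8), np.float64(-0.3)), (np.float64(4.8), np.float64(-0.2)), (np.float64(4.8), np.float64(-0.1)), (np.float64(4.8), np.float64(0.1))] TCP targets end x_local 64.9 z 299.1
88.4 [(np.float64(4.8), np.float64(0.2)), (np.float64(4.8), np.float64(0.3)), (np.float64(4.8), np.float64(0.4)), (np.float64(4.8), np.float64(0.6)), (np.float64(4.7), np.float64(0.7)), (np.float64(4.7), np.float64(0.8)), (np.float64(4.7), np.float64(0.9)), (np.float64(4.7), np.float64(1.1))] TCP targets end x_local 26.9 z 294.1
76.4 [(np.float64(4.6), np.float64(1.2)), (np.float64(4.6), np.float64(1.3)), (np.float64(4.6), np.float64(1.4)), (np.float64(4.5), np.float64(1.5)), (np.float64(4.5), np.float64(1.7)), (np.float64(4.5), np.float64(1.8)), (np.float64(4.4), np.float64(1.9)), (np.float64(4.4), np.float64(2.0))] TCP targets end x_local -9.2 z 281.2
64.4 [(np.float64(4.3), np.float64(2.1)), (np.float64(4.2), np.float64(2.2)), (np.float64(4.2), np.
[... 718 characters left out ...]
.float64(2.7), np.float64(4.0)), (np.float64(2.6), np.float64(4.1)), (np.float64(2.4), np.float64(4.1)), (np.float64(2.3), np.float64(4.2))] TCP targets end x_local -91.2 z 203.1
28.4 [(np.float64(2.2), np.float64(4.2)), (np.float64(2.1), np.float64(4.3)), (np.float64(2.0), np.float64(4.4)), (np.float64(1.9), np.float64(4.4)), (np.float64(1.8), np.float64(4.5)), (np.float64(1.7), np.float64(4.5)), (np.float64(1.5), np.float64(4.5)), (np.float64(1.4), np.float64(4.6))] TCP targets end x_local -105.7 z 167.7
16.4 [(np.float64(1.3), np.float64(4.6)), (np.float64(1.2), np.float64(4.7)), (np.float64(1.1), np.float64(4.7)), (np.float64(0.9), np.float64(4.7))] TCP targets end x_local -110.2 z 149.1
```

```bash
cat > where.py <<'E'
from h import *
st=arm.read_state();C=np.array([534.5,16.1]);a=np.radians(-16.6);ex=np.array([np.cos(a),np.sin(a)]);ey=np.array([-ex[1],ex[0]])
q=st["position"][:2]-C;x=q@ex;z=st["position"][2]-55-61
print("local x %.1f y %.1f z %.1f | phi %.1f r %.1f F %s T %s"%(x,q@ey,st["position"][2],np.degrees(np.arctan2(z,70-x)),np.hypot(z,70-x),st["contact_force"].round(1),st["wrist_torque"].round(2)))
E
python3 -m crank '{"delta_pos":[[0.0047,0,-0.0008],[0.0047,0,-0.0007],[0.0048,0,-0.0006],[0.0048,0,-0.0004],[0.0048,0,-0.0003],[0.0048,0,-0.0002],[0.0048,0,-0.0001],[0.0048,0,0.0001]],"twist":[0,0,0,0,0,0,0,0]}' 0; python3 where.py
```

```text
clock: 13.07
position: [596.4, -2.4, 300.0]
ee_rot: [0.142, 0.99, 0.0, 0.001]
contact_force: [2.4, -0.0, 3.9]
gripper_width: 9.7
local x 64.6 y -0.1 z 300.0 | phi 88.3 r 184.1 F [ 2.4 -0.   3.9] T [-0.32 -0.9  -0.07]
```

Tracking well at low force, so I'll continue.

```bash
python3 -m crank '{"delta_pos":[[0.0048,0,0.0003],[0.0048,0,0.0004],[0.0048,0,0.0005],[0.0048,0,0.0007],[0.0047,0,0.0008],[0.0047,0,0.0009],[0.0047,0,0.0010],[0.0047,0,0.0012]],"twist":[0,0,0,0,0,0,0,0]}' 0; python3 where.py
```

```text
clock: 13.73
position: [559.8, 8.5, 293.8]
ee_rot: [0.142, 0.99, 0.0, 0.001]
contact_force: [1.4, -1.7, 5.6]
gripper_width: 9.9
local x 26.4 y -0.1 z 293.8 | phi 76.2 r 183.1 F [ 1.4 -1.7  5.6] T [-0.19 -0.94 -0.04]
```

```bash
python3 -m crank '{"delta_pos":[[0.0046,0,0.0012],[0.0046,0,0.0013],[0.0046,0,0.0014],[0.0045,0,0.0015],[0.0045,0,0.0017],[0.0045,0,0.0018],[0.0044,0,0.0019],[0.0044,0,0.0020]],"twist":[0,0,0,0,0,0,0,0]}' 0; python3 where.py
```

```text
clock: 14.4
position: [525.4, 18.6, 280.0]
ee_rot: [0.142, 0.99, 0.0, 0.0]
contact_force: [-1.0, 5.6, 15.2]
gripper_width: 9.9
local x -9.4 y -0.2 z 280.0 | phi 64.2 r 182.3 F [-1.   5.6 15.2] T [1.67 0.46 0.02]
```

The force has risen to about 16 N, so I'll look before going on.

```bash
python3 where.py
python3 - <<'E'
from h import *
p,d=imaging.get_image("wrist");cv2.imwrite("pics/w7.png",p)
p,d=imaging.get_image("scene");cv2.imwrite("pics/s7.png",cv2.resize(p[120:270,200:400],None,fx=4,fy=4,interpolation=cv2.INTER_CUBIC))
E
python3 where.py
```

```text
local x -9.4 y -0.2 z 280.0 | phi 64.2 r 182.3 F [-1.   5.6 15.2] T [1.67 0.46 0.02]
local x -10.7 y -0.2 z 279.8 | phi 63.8 r 182.6 F [-1.2  4.7  3.9] T [ 1.5  -0.03 -0.06]
```

View pics/w7.png

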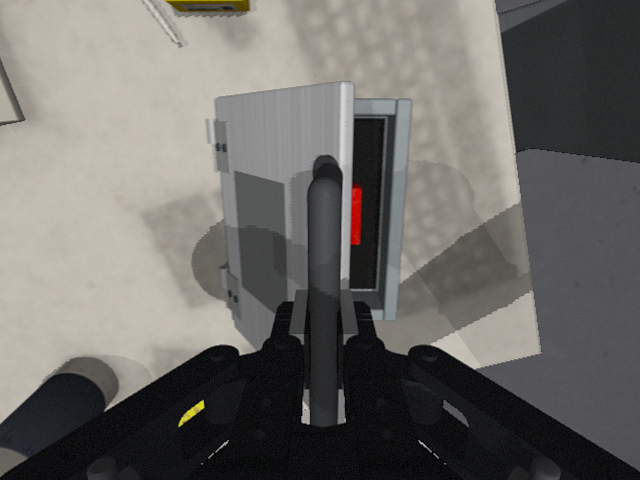

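View pics/s7.png

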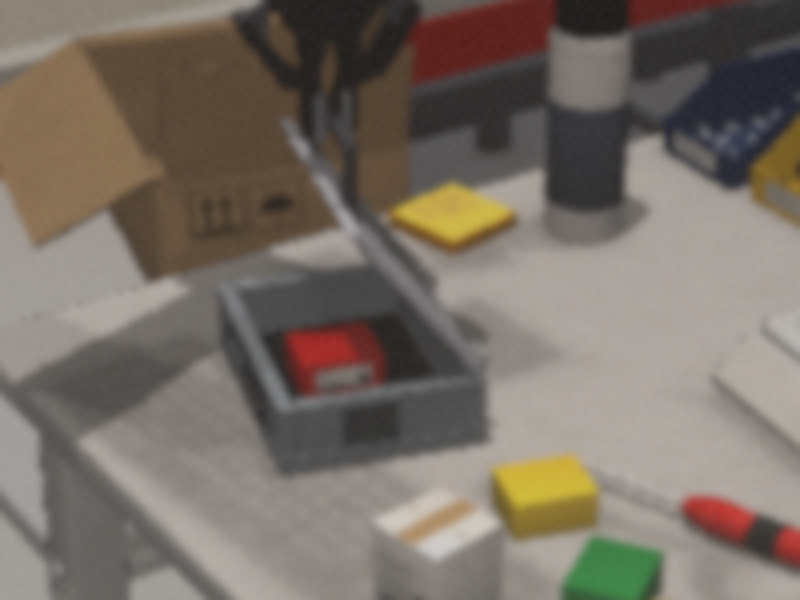

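The views show the lid following, the fingers gripping only the bar, and the force back to about 6 N. I'll continue.

```bash
python3 -m crank '{"delta_pos":[[0.0042,0,0.0020],[0.0042,0,0.0022],[0.0042,0,0.0023],[0.0041,0,0.0025],[0.0041,0,0.0026],[0.0040,0,0.0027],[0.0039,0,0.0028],[0.0038,0,0.0029]],"twist":[0,0,0,0,0,0,0,0]}' 0; python3 where.py
```

```text
clock: 15.17
position: [493.5, 27.8, 259.9]
ee_rot: [0.143, 0.99, 0.0, -0.0]
contact_force: [0.7, 6.2, 3.2]
gripper_width: 9.7
local x -42.6 y -0.5 z 259.9 | phi 52.0 r 182.7 F [0.7 6.2 3.2] T [ 1.59 -0.54  0.01]
```

```bash
python3 -m crank '{"delta_pos":[[0.0037,0,0.0029],[0.0036,0,0.0030],[0.0035,0,0.0031],[0.0035,0,0.0032],[0.0034,0,0.0033],[0.0033,0,0.0034],[0.0032,0,0.0035],[0.0031,0,0.0036]],"twist":[0,0,0,0,0,0,0,0]}' 0; python3 where.py
```

```text
clock: 15.83
position: [467.3, 35.3, 233.6]
ee_rot: [0.143, 0.99, 0.0, -0.001]
contact_force: [2.1, 6.2, 1.8]
gripper_width: 10.0
local x -69.9 y -0.8 z 233.6 | phi 40.1 r 182.8 F [2.1 6.2 1.8] T [ 1.42 -0.68  0.08]
```

```bash
python3 -m crank '{"delta_pos":[[0.0030,0.0001,0.0037],[0.0029,0.0001,0.0038],[0.0028,0.0001,0.0038],[0.0027,0.0001,0.0039],[0.0027,0.0001,0.0040],[0.0026,0.0001,0.0041],[0.0024,0.0001,0.0041],[0.0023,0,0.0042]],"twist":[0,0,0,0,0,0,0,0]}' 0; python3 where.py
```

```text
clock: 16.5
position: [447.2, 41.5, 202.1]
ee_rot: [0.142, 0.99, -0.001, -0.0]
contact_force: [1.8, 0.5, -0.5]
gripper_width: 10.2
local x -90.9 y -0.6 z 202.1 | phi 28.1 r 182.5 F [ 1.8  0.5 -0.5] T [-0.11 -0.99 -0.02]
```

```bash
python3 -m crank '{"delta_pos":[[0.0021,0,0.0042],[0.0020,0,0.0042],[0.0018,0,0.0040],[0.0016,0,0.0036],[0.0014,0,0.0034],[0.0012,0,0.0030],[0.0010,0,0.0026],[0.0008,0,0.0022]],"twist":[0,0,0,0,0,0,0,0]}' 0; python3 where.py
```

```text
clock: 17.17
position: [435.7, 45.0, 174.9]
ee_rot: [0.143, 0.99, -0.0, -0.001]
contact_force: [-0.8, 0.9, 0.4]
gripper_width: 10.1
local x -103.0 y -0.5 z 174.9 | phi 18.8 r 182.7 F [-0.8  0.9  0.4] T [0.16 0.11 0.  ]
```

```bash
python3 -m crank '{"delta_pos":[[0.0008,0,0.0022],[0.0008,0,0.0022],[0.0007,0,0.0022],[0.0007,0,0.0022],[0.0006,0,0.0022],[0.0006,0,0.0022],[0.0005,0,0.002],[0.0004,0,0.0018]],"twist":[0,0,0,0,0,0,0,0]}' 0; python3 where.py
```

```text
clock: 17.83
position: [431.0, 46.5, 158.0]
ee_rot: [0.143, 0.99, -0.0, -0.001]
contact_force: [-1.9, -0.8, -0.1]
gripper_width: 9.9
local x -107.9 y -0.5 z 158.0 | phi 13.3 r 182.8 F [-1.9 -0.8 -0.1] T [-0.18  0.41 -0.08]
```

```bash
python3 -m crank '{"delta_pos":[[0.0004,0,0.0014],[0.0003,0,0.0013],[0.0003,0,0.0012],[0.0002,0,0.001],[0.0002,0,0.001],[0.0001,0,0.0008],[0,0,0]],"twist":[0,0,0,0,0,0,0]}' 0; python3 where.py; python3 -m crank '{"delta_pos":[[0.0002,0,0.001],[0,0,0]],"twist":[0,0]}' 0; python3 where.py
```

```text
clock: 18.42
position: [429.6, 46.9, 151.5]
ee_rot: [0.143, 0.99, -0.0, -0.0]
contact_force: [-3.3, -1.7, 0.5]
gripper_width: 9.9
local x -109.4 y -0.5 z 151.5 | phi 11.2 r 182.8 F [-3.3 -1.7  0.5] T [-0.48  0.55 -0.01]
clock: 18.58
position: [429.4, 47.0, 150.6]
ee_rot: [0.143, 0.99, -0.0, -0.0]
contact_force: [-3.9, -1.5, 0.5]
gripper_width: 9.6
local x -109.6 y -0.5 z 150.6 | phi 10.9 r 182.9 F [-3.9 -1.5  0.5] T [-0.57  0.68 -0.03]
```

Continue in 0.7 mm steps until the stop pushes back.

```bash
for i in 1; do python3 -m crank '{"delta_pos":[[0,0,0.0007],[0,0,0.0007],[0,0,0]],"twist":[0,0,0]}' 0; python3 where.py; done; python3 -m crank '{"delta_pos":[[0,0,0.0007],[0,0,0.0007],[0,0,0]],"twist":[0,0,0]}' 0; python3 where.py
```

```text
clock: 18.83
position: [429.2, 47.0, 149.2]
ee_rot: [0.143, 0.99, -0.0, -0.001]
contact_force: [-5.7, -0.3, 1.4]
gripper_width: 9.9
local x -109.8 y -0.5 z 149.2 | phi 10.4 r 182.8 F [-5.7 -0.3  1.4] T [-0.27  1.01 -0.01]
clock: 19.08
position: [428.9, 47.1, 147.7]
ee_rot: [0.143, 0.99, -0.0, -0.001]
contact_force: [-4.9, -0.5, 1.1]
gripper_width: 9.9
local x -110.0 y -0.5 z 147.7 | phi 10.0 r 182.8 F [-4.9 -0.5  1.1] T [-0.12  1.31 -0.07]
```

No stop felt yet, so I'll check the lid angle with depth and a picture.

```bash
cat > lid.py <<'E'
from h import *
import sys
n=sys.argv[1]
q,e=imaging.get_image("scene");cv2.imwrite(f"pics/s{n}.png",cv2.resize(q[150:270,200:360],None,fx=5,fy=5,interpolation=cv2.INTER_CUBIC))
p,d=imaging.get_image("wrist");st=arm.read_state();cv2.imwrite(f"pics/w{n}.png",p)
C=np.array([534.5,16.1]);a=np.radians(-16.6);ex=np.array([np.cos(a),np.sin(a)]);ey=np.array([-ex[1],ex[0]])
p2,d2=imaging.get_image("top");cv2.imwrite(f"pics/t{n}.png",cv2.resize(p2[160:300,170:350],None,fx=4,fy=4,interpolation=cv2.INTER_CUBIC))
for nm,dd,s_ in (("wrist",d,st),("top",d2,None),("scene",e,None)):
    v,u=np.mgrid[0:480,0:640];uv=np.c_[u.ravel(),v.ravel()];uv=uv[dd.ravel()>0]
    P=from_depth(nm,uv,dd,s_);L=np.c_[(P[:,:2]-C)@ex,(P[:,:2]-C)@ey,P[:,2]]
    k=L[(np.abs(L[:,0]-0)<60)&(np.abs(L[:,1])<85)&(np.abs(L[:,2]-70)<25)]
    if len(k)<50:print(nm,len(k));continue
    A=np.c_[k[:,0],k[:,1],np.ones(len(k))];c=np.linalg.lstsq(A,k[:,2],rcond=None)[0];res=k[:,2]-A@c
    g=np.abs(res)<4;c=np.linalg.lstsq(A[g],k[g,2],rcond=None)[0]
    print(nm,len(k),"slope x deg %.2f y deg %.2f z0 %.1f"%(np.degrees(np.arctan(c[0])),np.degrees(np.arctan(c[1])),c[2]))
    b=L[(L[:,0]<-98)&(L[:,0]>-122)&(np.abs(L[:,1])<60)&(np.abs(L[:,1])>25)&(L[:,2]>80)&(L[:,2]<115)]
    if len(b):print("  bar top z",np.percentile(b[:,2],[50,90]).round(1),"x",np.median(b[b[:,2]>np.percentile(b[:,2],70),0]).round(1),len(b))
E
python3 lid.py 8; python3 where.py
```

```text
wrist 63336 slope x deg 0.18 y deg 0.11 z0 65.4
  bar top z [ 99.8 101.3] x -111.5 4963
top 2642 slope x deg 0.09 y deg -0.04 z0 65.6
  bar top z [ 99.2 102.9] x -110.6 72
scene 1225 slope x deg 0.36 y deg -0.03 z0 64.1
  bar top z [ 96.3 100.6] x -110.9 57
local x -110.0 y -0.5 z 147.7 | phi 10.0 r 182.8 F [-5.9 -0.2  1.6] T [-0.13  1.25 -0.07]
```

Run:
```python
import cv2,numpy as np
a=cv2.imread("pics/s8.png");cv2.imwrite("pics/s8b.png",a)
```

```text
(no output)
```

View pics/s8.png

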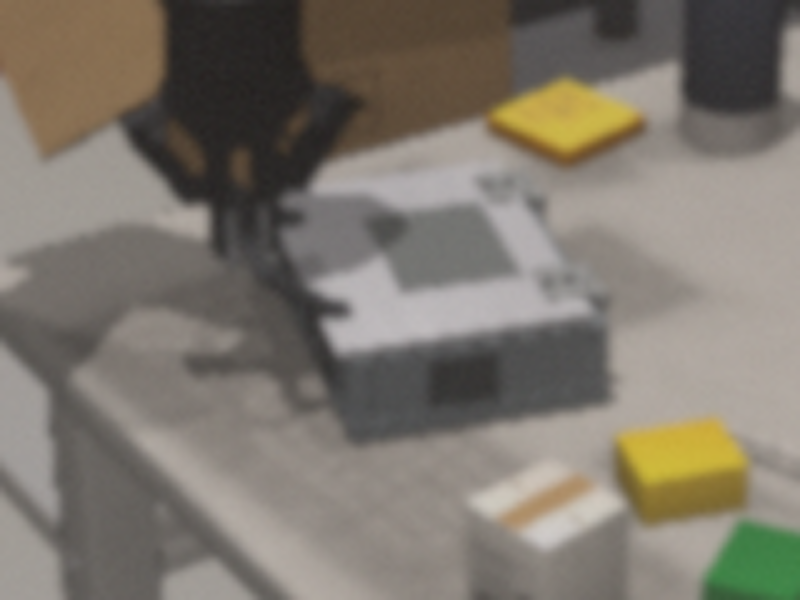

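View pics/w8.png

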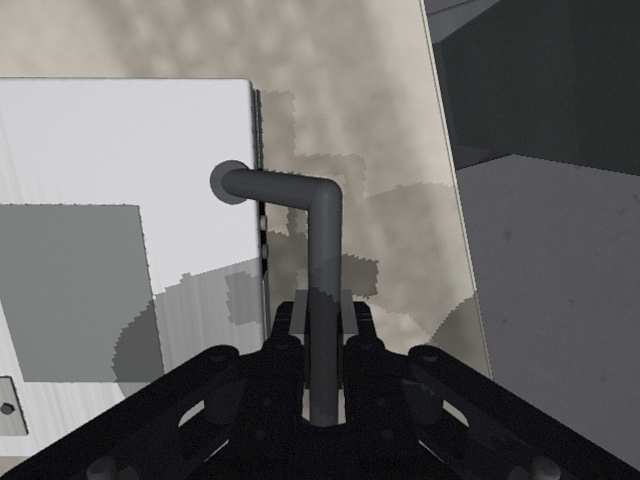

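Lid slope is 0.1–0.2° in the top and wrist views and the bar top is at z=101, so it looks shut. I'll press slightly to confirm the stop before letting go.

```bash
python3 -m crank '{"delta_pos":[[0,0,0.001],[0,0,0.001],[0,0,0]],"twist":[0,0,0]}' 0; python3 where.py;  python3 -m crank '{"delta_pos":[[0,0,0.001],[0,0,0]],"twist":[0,0]}' 0; python3 where.py
```

```text
clock: 19.48
position: [428.9, 47.1, 147.4]
ee_rot: [0.142, 0.99, -0.001, -0.001]
contact_force: [-12.2, 1.6, 17.7]
gripper_width: 9.9
local x -110.0 y -0.4 z 147.4 | phi 9.9 r 182.7 F [-12.2   1.6  17.7] T [ 0.1   2.9  -0.05]
clock: 19.65
position: [428.9, 47.2, 146.8]
ee_rot: [0.142, 0.99, -0.001, -0.001]
contact_force: [-12.2, 1.8, 21.6]
gripper_width: 9.8
local x -110.1 y -0.4 z 146.8 | phi 9.7 r 182.7 F [-12.2   1.8  21.6] T [ 0.45  3.53 -0.06]
```

The stop is confirmed at about 20 N. I'll relieve the load, open partly and rise straight up.

```bash
python3 -m crank '{"delta_pos":[[0,0,-0.001],[0,0,-0.001],[0,0,0]],"twist":[0,0,0]}' 0; python3 where.py; python3 -m crank '{"delta_pos":[[0,0,0],[0,0,0],[0,0,0],[0,0,0],[0,0,0],[0,0,0]],"twist":[0,0,0,0,0,0]}' 0.45; python3 where.py
```

```text
clock: 19.9
position: [428.8, 47.1, 147.0]
ee_rot: [0.143, 0.99, -0.0, -0.001]
contact_force: [-6.9, 1.8, 4.9]
gripper_width: 9.5
local x -110.1 y -0.5 z 147.0 | phi 9.8 r 182.8 F [-6.9  1.8  4.9] T [ 0.38  2.   -0.02]
clock: 20.4
position: [430.1, 47.3, 147.1]
ee_rot: [0.142, 0.99, 0.0, 0.0]
contact_force: [0.4, 0.8, -0.1]
gripper_width: 38.6
local x -108.9 y 0.1 z 147.1 | phi 9.9 r 181.6 F [ 0.4  0.8 -0.1] T [-0.04 -0.02  0.05]
```

```bash
python3 -m crank '{"delta_pos":[[0,0,-0.003],[0,0,-0.01],[0,0,-0.02],[0,0,-0.03],[0,0,-0.03],[0,0,-0.03],[0,0,-0.02],[0,0,0]],"twist":[0,0,0,0,0,0,0,0]}'; python3 lid.py 9; python3 where.py
```

```text
clock: 21.07
position: [431.7, 47.7, 295.0]
ee_rot: [0.142, 0.99, 0.002, 0.005]
contact_force: [0.4, -0.3, -0.2]
gripper_width: 38.4
wrist 28263 slope x deg 0.06 y deg -0.12 z0 63.1
  bar top z [97.8 99.4] x -113.1 1758
top 2592 slope x deg 0.34 y deg -0.08 z0 65.5
  bar top z [ 99.3 103.1] x -109.9 73
scene 1212 slope x deg 0.29 y deg 0.01 z0 64.1
  bar top z [ 97.  100.5] x -111.0 74
local x -109.7 y -0.5 z 289.7 | phi 44.0 r 249.9 F [ 0.2 -0.6 -0.1] T [-0.03  0.05 -0.01]
```

View pics/s9.png

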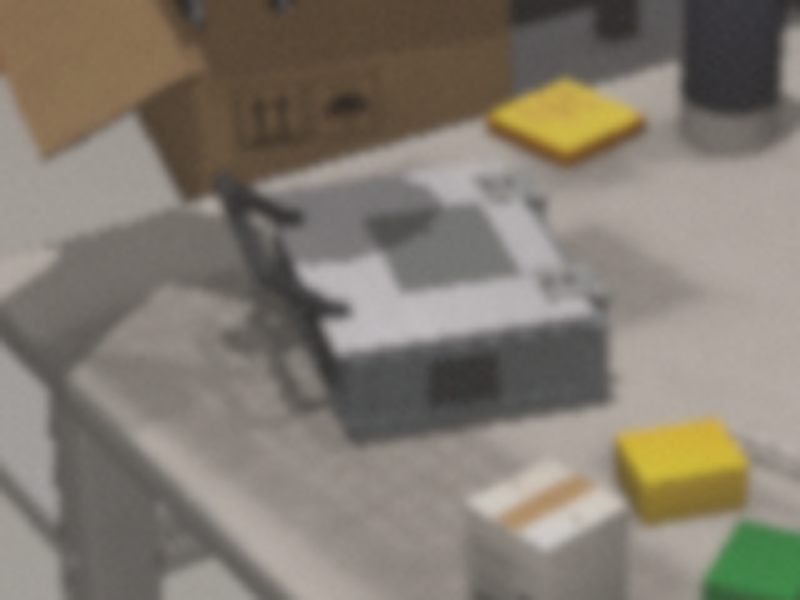

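View pics/w9.png

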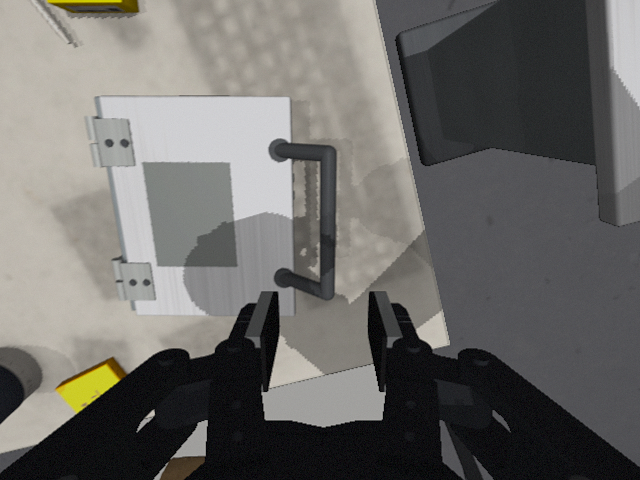

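The lid is flat and shut with the bar free at wrist (328,220), and the gripper is about 120 mm clear. I'll hold for one more call of still rows and hand in.

```bash
python3 -m crank '{"delta_pos":[[0,0,0],[0,0,0],[0,0,0],[0,0,0]],"twist":[0,0,0,0]}'; python3 -c "
from bench import job_done
print(job_done())"
```

```text
clock: 21.55
position: [429.6, 47.1, 289.3]
ee_rot: [0.143, 0.99, -0.0, -0.001]
contact_force: [0.3, -0.5, 0.3]
gripper_width: 38.3
the job is handed in; nothing more can be done
None
```

I placed the red carton flat in the checker's tray, lowered the lid by its bar until it was fully shut, and let go. The job was handed in at about 21.6 s of the 56 s allowed.

- **Carton:** It measured 50 x 60 x 30 mm, and the top and wrist views agreed on its position to about 1 mm. I lowered it until it touched the tray floor, with about 10 N of contact force, then released it. Pictures before the lid closed showed it flat and clear of the walls.
- **Lid:** I brought the bar down along its arc at about 18°/s, slower near the end. I confirmed the stop with a light push of about 25 N, relieved it, and released the bar.
- **Last checks:** The three cameras put the lid within 0.35° of level. The bar is at its shut height, and the gripper is well clear with no contact force.
- **Disagreements:** The last wrist reading of the lid's height was about 2 mm below the top view's. I put that down to the arm still settling and to calibration. One short peak of about 16 N midway through lowering the lid went away, and pictures showed nothing touching but the bar.
- **Other items:** I touched nothing else on the bench. I did not measure the other items again at the end.

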